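# Flux the seat of a bangle

### The arm

A 6-joint arm with a two-finger parallel gripper is mounted at the origin on the work surface. World frame = base frame: x ahead of the robot, y to its left, z up, the work surface at z = 0. Lengths are in m, angles in degrees, forces in N, time in s.
With the tool pointing down it reaches from about 0.35 to 0.875 m from the base axis. Payload 15.5 kg.
Tool frame: the origin (TCP) lies midway between the tips of the shut fingers; the grasp point (between the pads) lies 19 mm behind it; z points along the fingers, y is the line along which they close (so a half turn about z gives the same grasp; the last joint's range is limited). The gripper opens to 85 mm and grips with 20 to 120 N. Pads are 22 mm wide; open, the fingers measure 114 mm over their backs; the gripper's body (76 mm by 85 mm) begins 54 mm behind the grasp point. The pads swing forward as they close: fully open they stand 13 mm farther back than shut.
Start: joints at [-69.872, 28.281, 77.091, -0, 74.628, -5.472], TCP at [0.27, -0.564, 0.231] pointing down, gripper open.
Joint ranges: [-166.48, 166.48], [-47.26, 123.95], [12.59, 153.08], [-70.14, 250.14], [6.76, 159.57], [-176.63, 176.63]. Speed limits (degrees/s): [108.29, 108.29, 147.25, 172.46, 172.46, 172.46].

### API

Orientations are given as [roll, pitch, yaw] about the fixed x, y, z axes, in that order (R = Rz(yaw) Ry(pitch) Rx(roll)).
In Python, from plant import sensors, camera, camera_params, env gives the robot as it stands.
- The arm moves only by the shell command python3 -m creep 'ROWS' [FORCE]. ROWS is JSON, a list that holds one entry, the list of rows, each a list of 5 numbers: the opening, from 0 (shut) to 1 (fully open), then the shift along the tool's x, y, z as a fraction of full scale, then the turn about the tool's z as a fraction of full scale. In form: [[[claw, dx, dy, dz, roll], ...]]. A call has 1 to 12 rows; each row is the pose to reach, as a shift and turn from the pose commanded when the call began, along the tool's axes at that moment; what a row does not reach only later rows make up. Full scale, the value 1, is 500 mm for a shift and 30 degrees for a turn. A row lasts 1/12 s, in which the tool goes at most 41.7 mm and 7.16 degrees, less where a joint would pass 70% of its speed; a pose out of reach is approached as far as the arm can. A call with a number of a shift or a turn outside -1 to 1 is refused whole. A call with a gripper value outside its range is refused whole. The fingers move at their own pace and stop on an object; FORCE is the grip in N (left out, the last holds). Time passes only in rows, so rows that repeat a pose let the fingers close. It gives the time, the measured TCP pose, the force, the opening and the grip force at its end, in the units of the state.
- sensors.get_state(): the state, without advancing time (a new reading comes with each control period).
- camera(name): name is "side" or "top"; returns the picture (400x640x3 uint8, red, green, blue); there is no depth.
- camera_params(name): a dict with "vfov" (degrees; the focal length in pixels is half the picture's height over the tangent of half this angle, whatever the lens; pixels are square), "cx", "cy" (the principal point, pixels), "distortion" ([k1, k2, p1, p2, k3] as OpenCV has them; the pictures are not rectified), "extrinsics" (4x4, takes a point from world to camera coordinates). Camera axes: x right, y down, z forward; pixel columns grow to the right and rows downward; lengths in m; the calibration is good to about 2 mm. A picture is of the moment at which its call begins. camera_params takes no time and is no camera call.
- env.close_job(): hands the job in; it is judged then, once.
The state is a dict: "time": time; "q": joint angles; "joint_vel": joint speeds; "tau": joint torques, N m; "tool_pos": TCP position; "orientation": TCP orientation; "ft_force": force on the tool from outside, world axes, zero at the start; "ft_torque": the same for the moment, N m; "grip_width": finger opening in m; "finger_force": force on a finger pad.
Only numpy, scipy, OpenCV 4.12 (cv2) and the standard library are available. Lean on these libraries where they do the work, as an engineer would, in place of code of your own. Each camera call takes 0.05 s, during which the arm holds its last target. There are 200 camera calls.

### The job

At this goldsmith's bench, take the flux brush from its rest, dip its bristles well down into the low, wide white flux pot (not the tall, narrow beaker), then dab the top of the round raised seat of the bangle on the soldering block lightly with the brush tip. Lay the brush back in both notches of its rest as it lay, tip the same way, and leave the bangle, the vessels and everything else standing where they are.

Things in the scene. Friction and masses are not known exactly. Their poses are not given: they have to be found in the camera images.
- brush: Round flux brush, 190 mm long, 50 g: wooden handle 16 mm in diameter from x = -90 to +50 mm, metal ferrule (13 mm), stiff grey bristles (13 mm, narrowing to 9 mm) from x = 72 to 100 mm. Origin on its axis; x along the axis to the bristle end; roll about x arbitrary. Starts level in the rest, axis 50 mm above the bench. The handle at the origin is free to grasp from above.
- brush_tip (a point): Centre of the bristle end, on the brush axis, 100 mm from the brush origin along its +x.
- rest: Fixed dark steel brush rest: base 130 x 60 x 6 mm, origin at the centre of its underside. Two uprights 8 mm thick at x = -42 and +42 mm with 90-degree V notches, 34 mm wide at their tops (z = 56 mm). The brush lies in both along the rest's x, tip to +x, brush origin over the rest's origin (within 10 mm) at z = 50 mm.
- pot: Flux pot: low, wide white ceramic pot, open on top, loose, 220 g; outer diameter 72 mm, height 55 mm, wall 5 mm (inner diameter 62 mm), floor 6 mm thick. Origin at the centre of its underside, z up. Nothing is in it.
- pot_rim (a point): Centre of the flux pot's mouth, 55 mm above its underside.
- beaker: Tall, narrow white ceramic beaker, open on top, loose, 250 g: outer diameter 58 mm, height 90 mm, wall 4 mm. Origin at the centre of its underside. Not to be used.
- beaker_rim (a point): Centre of the beaker's mouth, 90 mm above its underside.
- block: Fixed pale square soldering block, 120 x 120 x 25 mm, origin at the centre of its underside. The bangle lies on it.
- bangle: Loose steel bangle lying flat on the block, 90 g: ring of outer diameter 68 mm, inner 54 mm, 7 mm high, with one solid round seat (diameter 28 mm, 12 mm high) on it, its centre 32 mm from the ring's centre along the bangle's x. Origin at the centre of the ring's underside, z up.
- seat_top (a point): Centre of the flat top of the bangle's round seat, 12 mm above the block's top and 37 mm above the bench.
- jar: Closed amber glass jar with black cap, diameter 54 mm, 65 mm high; bystander, origin at the centre of its underside.
- scrub: Bench brush: dark wooden back on a grey bristle block, 150 x 45 x 44 mm; bystander, origin at the centre of its underside, long along x.
- pliers: Pliers lying flat with black rubber handles, 160 x 56 x 12 mm; bystander, origin near the middle of the underside, jaws to +x.
Mind the look-alikes: they are no part of the job. There is more than one size of the brush; the one meant has the size given above.

How it is judged (in metres and radians):
On the way, in this order (a step that is already met when the one before it is completed fails the run):
1. the brush tip is in the flux pot, at least 15 mm below its rim (z of brush_tip in the frame of pot between 0 and 0.04 m and horizontal distance between brush_tip and pot below 0.031 m), for 0.2 s.
2. then the brush touches the bangle with its tip within 14 mm of the centre of the seat's top (contact force between brush and bangle above 0.2 N and distance between brush_tip and seat_top below 0.014 m), for 0.1 s.
At the end, for the whole second after the job is handed in: The brush lies released, at rest in both notches: origin within 25 mm along, 6 mm across, 5 mm in height of the rest's centre, axis within 0.1 rad, tip to the rest's +x. Pot, beaker, bangle upright (0.1 rad) and, with jar, bench brush, pliers, within 20 mm of their starts (x of brush in the frame of rest between -0.025 and 0.025 m and y of brush in the frame of rest between -0.006 and 0.006 m and z of brush in the frame of rest between 0.045 and 0.055 m and x of brush_tip in the frame of rest above 0.06 m and angle between the x axis of brush and the x axis of rest, either way round below 0.1 rad and linear speed of brush below 0.02 m/s and contact force between the fingers and brush below 0.01 N and angle between each of pot, beaker, bangle's own z axis and vertical below 0.1 rad and distance of each of pot, beaker, bangle, jar, scrub, pliers from where it was at the start of the episode below 0.02 m); the robot touches nothing.
It fails at once if the pot, the beaker, the bangle, the jar, the bench brush or the pliers is moved by more than 20 mm (distance of any of pot, beaker, bangle, jar, scrub, pliers from where it was at the start of the episode above 0.02 m).
It fails at once if the brush tip goes into the beaker (z of brush_tip in the frame of beaker below 0.088 m and horizontal distance between brush_tip and beaker below 0.025 m).
It fails at once if the pot or the beaker tips by more than 0.35 rad (angle between any of pot, beaker's own z axis and vertical above 0.35 rad).
It fails at once if the brush presses on the bangle with more than 20 N (contact force between brush and bangle above 20 N).
It also fails if it takes over 58 s, if anything falls off the work surface, if the arm or the gripper's body presses on something with over 40 N, if the wrist force passes 120 N, or if a joint passes its speed limit or range.

## Working session

There is one attempt and no reset: what is moved stays moved. The work goes in short steps, Python scripts to look and compute and a shell command to move; the robot and the scene stay as the last step left them, time stands still between calls to the robot, and variables do not carry over. Pictures are saved under pics/ and viewed, at most 10 in all, crops included, and the job is handed in when it is done.

```bash
mkdir -p pics; ls; python3 - <<'E'
from plant import sensors, camera, camera_params, env
import cv2
for n in("top","side"):
    cv2.imwrite(f"pics/{n}0.png",camera(n)[:,:,::-1])
    p=camera_params(n);print(n,{k:(v.tolist() if hasattr(v,'tolist') else v) for k,v in p.items()})
s=sensors.get_state();print(s['time'],s['tool_pos'],s['orientation'],s['ft_force'],s['grip_width'])
E
```

```text
pics
top {'vfov': 42.70710496403378, 'cx': 317.7990424988267, 'cy': 202.80248820910276, 'distortion': [-0.07093656900481808, 0.0, 0.0, 0.0, 0.0], 'extrinsics': [[-0.004894666636797487, -0.9999853698258473, -0.0023026881634847698, 0.08545491792732135], [-0.990208780445838, 0.0051680392910214935, -0.13949861109650183, 0.5622003656579042], [0.13950847059043137, 0.0015973428404977067, -0.9902195893484278, 1.2012909104717056], [0.0, 0.0, 0.0, 1.0]]}
side {'vfov': 54.18870071630048, 'cx': 322.5500337426001, 'cy': 198.18459898735887, 'distortion': [0.014021213350362502, 0.0, 0.0, 0.0, 0.0], 'extrinsics': [[-0.708159364438591, -0.7060126140088581, -0.007516875568365548, 0.4729022286117432], [-0.4671074432311869, 0.4764581141539487, -0.7448478381084868, 0.2800965038864319], [0.5294534455794528, -0.5239597831105381, -0.6671920223195144, 0.8977050973424461], [0.0, 0.0, 0.0, 1.0]]}
0.1 [ 0.26993882 -0.56336308  0.23076671] [-1.79939655e+02 -5.56197213e-03  2.55993444e+01] [ 0.35437241  0.17351675 -1.07465023] 0.08539031903814764
```

View pics/top0.png

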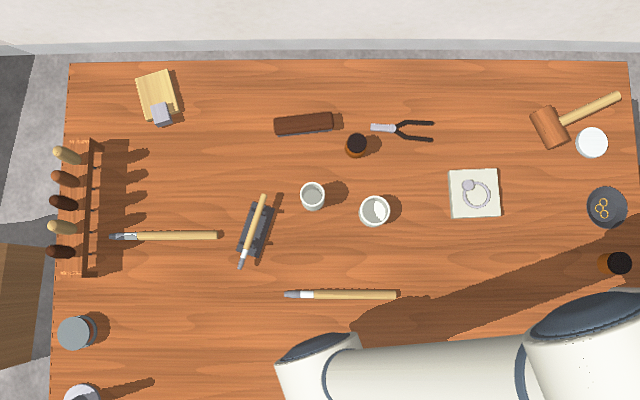

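View pics/side0.png

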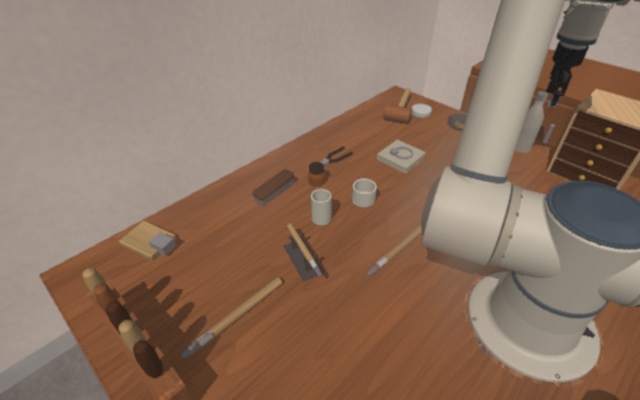

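Top view: three brushes. A at (252,232) lies in the dark rest, B at (165,236) and C at (342,295) lie on the bench and look longer. A fits, since it is in the rest and about 190 mm long, with its tip at about (240,268). The tall narrow beaker is at (312,196) and the low wide pot at (374,211). The block is at (474,193), with the bangle's seat at about (468,185). I'll confirm this in a crop.

```bash
cat > h.py <<'E'
import numpy as np, cv2
from plant import camera_params
def K(p):
    f=200/np.tan(np.radians(p['vfov']/2)); return np.array([[f,0,p['cx']],[0,f,p['cy']],[0,0,1]])
def w(n,uv,z):
    p=camera_params(n);E=np.array(p['extrinsics']);R,t=E[:3,:3],E[:3,3]
    q=cv2.undistortPoints(np.array([[uv]],float),K(p),np.array(p['distortion']))[0,0]
    d=R.T@np.array([*q,1]);c=-R.T@t
    return (c+d*(z-c[2])/d[2])[:2]
def px(n,X):
    p=camera_params(n);E=np.array(p['extrinsics'])
    return cv2.projectPoints(np.array([X],float),cv2.Rodrigues(E[:3,:3])[0],E[:3,3],K(p),np.array(p['distortion']))[0][0,0]
E
python3 - <<'E'
import cv2,numpy as np
from h import *
im=cv2.imread('pics/top0.png')
a=cv2.resize(im[180:280,225:355],None,fx=6,fy=6,interpolation=cv2.INTER_CUBIC)[:,:780]
cv2.imwrite('pics/c1.png',a)
b=cv2.resize(im[155:245,345:505],None,fx=5,fy=5,interpolation=cv2.INTER_CUBIC)
cv2.imwrite('pics/c2.png',b)
for a,b,z in[((264,195),(240,268),.05),((110,237),(222,235),.01),((285,294),(399,296),.01)]:
    A,B=w('top',a,z),w('top',b,z);print(A,B,np.linalg.norm(A-B))
E
```

```text
[0.58083315 0.21229025] [0.40608393 0.26771955] 0.18332947579035513
[0.48337855 0.60119238] [0.48771089 0.31965489] 0.2815708201417466
[0.34346447 0.1634327 ] [ 0.33698925 -0.11358867] 0.277097036724743
```

View pics/c1.png

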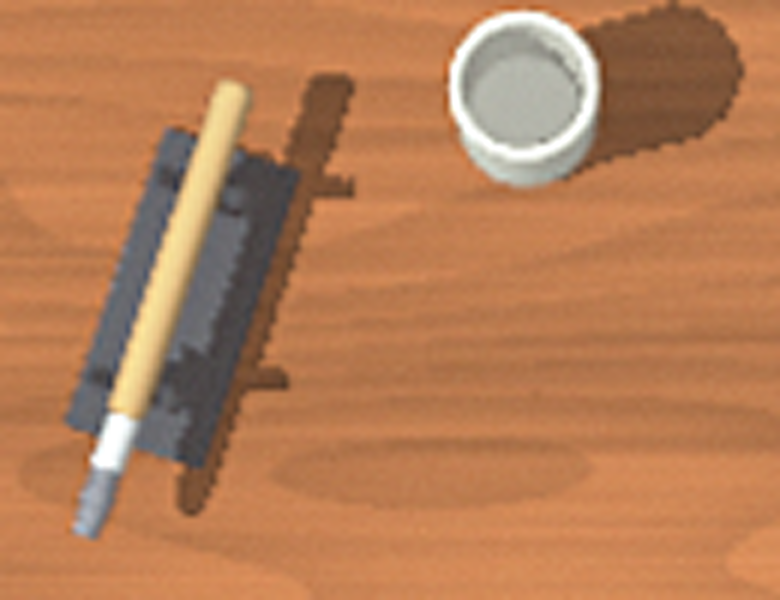

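View pics/c2.png

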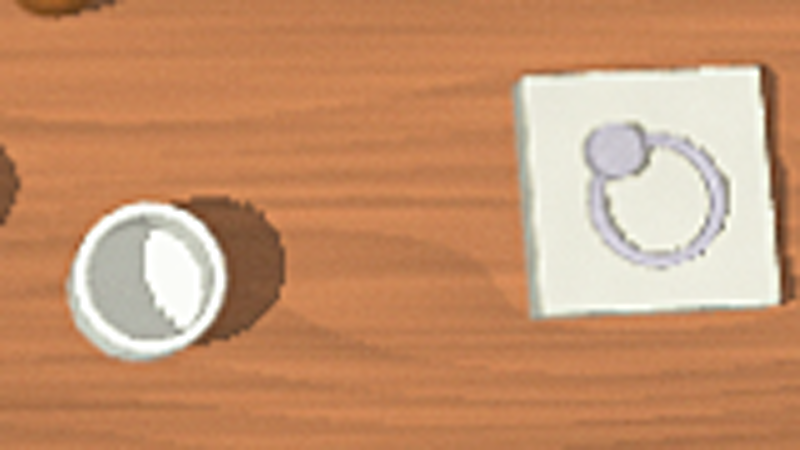

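The crop confirms it. The brush in the rest measures about 185 mm (the others about 280 mm), with its butt at crop (233,88) and tip at (86,533). The low pot's rim centre is at crop 2 (149,279), the seat at (617,150) and the ring at (658,200).

The tool can't tilt, so the brush has to pivot tip-down between the pads. I plan to press its butt part on a rest upright first, then push the tip against the upright's face. Next I'll work out positions.

```bash
cat > scene.py <<'E'
from h import *
c1=lambda u,v:(u/6+225-.42,v/6+180-.42)
c2=lambda u,v:(u/5+345-.4,v/5+155-.4)
butt=w('top',c1(233,86),.05);tip=w('top',c1(86,535),.05)
beaker=w('top',c1(525,87),.09);pot=w('top',c2(149,279),.055)
seat=w('top',c2(617,150),.037);ring=w('top',c2(658,200),.032)
blk=[w('top',c2(*c),.025) for c in((527,76),(760,66),(780,303),(541,317))]
rb=[w('top',c1(*c),.006) for c in((175,128),(298,170),(195,468),(67,425))]
u=(tip-butt)/np.linalg.norm(tip-butt);org=butt+u*.09
E
python3 - <<'E'
from scene import *
np.set_printoptions(precision=4,suppress=True)
print('butt',butt,'tip',tip,'L',np.linalg.norm(tip-butt),'org',org,'rest',np.mean(rb,0),'ang',np.degrees(np.arctan2(u[1],u[0])))
print('restang',[np.degrees(np.arctan2(*(a-b)[::-1])) for a,b in((rb[3],rb[0]),(rb[2],rb[1]))],[np.linalg.norm(rb[i]-rb[i-1]) for i in range(4)])
print('beaker',beaker,'pot',pot,'seat',seat,'ring',ring,np.linalg.norm(seat-ring),'blk',np.mean(blk,0),[np.linalg.norm(blk[i]-blk[i-1]) for i in range(4)])
# side check
for n,X in dict(org=(*org,.05),tip=(*tip,.05),pot=(*pot,.055),seat=(*seat,.037)).items(): print(n,px('side',X))
for n,c,z in (('jar',(356,143),.065),('scrub',(303,124),.044),('pliers',(402,130),.012)): print(n,w('top',c,z))
cv2.imwrite('pics/s1.png',cv2.resize(cv2.imread('pics/side0.png')[130:290,270:440],None,fx=3.7,fy=3.7,interpolation=cv2.INTER_CUBIC))
E
```

```text
butt [0.5835 0.2137] tip [0.4043 0.2703] L 0.18787607594861874 org [0.4977 0.2408] rest [0.5025 0.238 ] ang 162.48426869315193
restang [np.float64(160.72204058659477), np.float64(161.35132343647027)] [np.float64(0.13043475711535368), np.float64(0.0543981528848234), np.float64(0.12981627525002526), np.float64(0.05582833175981367)]
beaker [0.5761 0.0958] pot [ 0.5414 -0.0527] seat [ 0.6062 -0.2866] ring [ 0.582  -0.3073] 0.031853674267874346 blk [ 0.5883 -0.307 ] [np.float64(0.12061938971758972), np.float64(0.1180619539852472), np.float64(0.11928959309756312), np.float64(0.11968083120174727)]
org [303.06   247.0336]
tip [320.6191 274.4936]
pot [364.5667 185.2575]
seat [394.0464 149.5318]
jar [ 0.7046 -0.0105]
scrub [0.7591 0.1183]
pliers [ 0.752 -0.132]
```

View pics/s1.png

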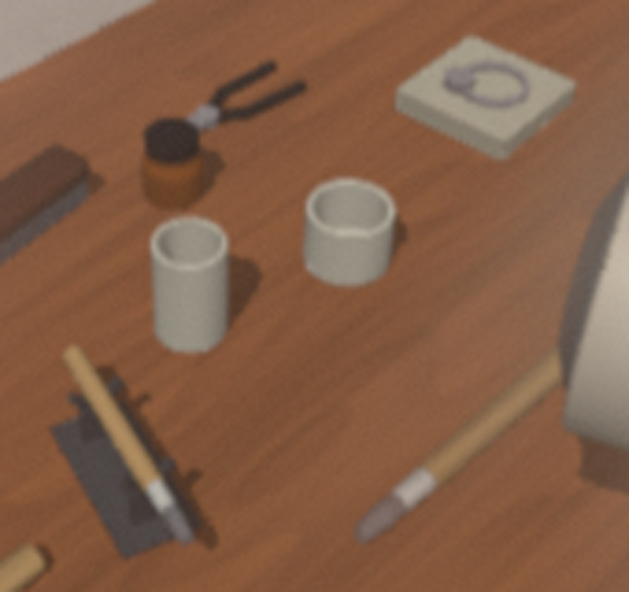

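The side view agrees: the tip projects to crop (187,535), the pot rim to (350,204) and the seat to (459,72), all on the objects. The pivot and both dips can keep one yaw, with tool x opposite to the brush tip at -18°. Now I'll move over the brush.

```bash
cat > go.py <<'E'
import sys
from h import *
from plant import sensors
from scipy.spatial.transform import Rotation as Ro
def go(x,y,z,yaw=None):
    s=sensors.get_state();R=Ro.from_euler('xyz',s['orientation'],degrees=True)
    d=R.inv().apply(np.array([x,y,z])-s['tool_pos'])/.5
    r=0 if yaw is None else -((yaw-s['orientation'][2]+180)%360-180)/30
    print('t',round(s['time'],2),'pos',np.round(s['tool_pos'],4),'yaw',round(s['orientation'][2],2),'q6',round(s['q'][5],1),'grip',round(s['grip_width'],4),round(float(np.max(s['finger_force'])),1),'F',np.round(s['ft_force'],1),'-> d',np.round(d,4),'roll',round(r,3))
if __name__=='__main__': go(*map(float,sys.argv[1:]))
E
python3 go.py .498 .241 .17 -18
```

```text
t 0.1 pos [ 0.2699 -0.5634  0.2308] yaw 25.6 q6 -5.5 grip 0.0854 0.0 F [ 0.4  0.2 -1.1] -> d [ 1.1064 -1.2536  0.123 ] roll 1.453
```

```bash
python3 -m creep '[[[1,0.06,-0.06,0.02,0.2],[1,0.12,-0.12,0.04,0.4],[1,0.18,-0.18,0.06,0.6],[1,0.24,-0.24,0.06,0.8],[1,0.3,-0.3,0.06,1],[1,0.36,-0.36,0.06,1],[1,0.42,-0.42,0.06,1],[1,0.48,-0.48,0.06,1],[1,0.54,-0.54,0.06,1],[1,0.6,-0.6,0.06,1],[1,0.65,-0.65,0.06,1],[1,0.7,-0.7,0.06,1]]]'; python3 go.py .498 .241 .17 -18
```

```text
time: 1.1
tool_pos: [0.4346, -0.0946, 0.2013]
orientation: [-180.0, 0.0, -4.4]
ft_force: [1.2, -1.4, 0.8]
grip_width: 0.0856
finger_force: 0.0
t 1.1 pos [ 0.4346 -0.0946  0.2013] yaw -4.41 q6 74.4 grip 0.0856 0.0 F [ 1.2 -1.4  0.8] -> d [ 0.0749 -0.679   0.0626] roll 0.453
```

```bash
python3 -m creep '[[[1,0.01,-0.08,0.01,0.1],[1,0.02,-0.16,0.02,0.2],[1,0.03,-0.24,0.03,0.3],[1,0.04,-0.32,0.05,0.4],[1,0.05,-0.4,0.06,0.45],[1,0.06,-0.48,0.06,0.45],[1,0.07,-0.56,0.06,0.45],[1,0.075,-0.62,0.06,0.45],[1,0.075,-0.66,0.06,0.45],[1,0.075,-0.68,0.06,0.45],[1,0.075,-0.68,0.06,0.45]]]'; python3 go.py .498 .241 .032 -17.8
```

```text
time: 2.02
tool_pos: [0.4978, 0.2409, 0.171]
orientation: [-180.0, 0.0, -17.8]
ft_force: [-0.5, -0.4, -0.0]
grip_width: 0.0851
finger_force: 0.0
t 2.02 pos [0.4978 0.2409 0.171 ] yaw -17.79 q6 127.4 grip 0.0851 0.0 F [-0.5 -0.4 -0. ] -> d [ 0.0004 -0.0003  0.278 ] roll 0.0
```

```bash
python3 -m creep '[[[1,0,0,0.06,0],[1,0,0,0.12,0],[1,0,0,0.18,0],[1,0,0,0.23,0],[1,0,0,0.26,0],[1,0,0,0.276,0],[1,0,0,0.276,0],[0,0,0,0.276,0],[0,0,0,0.276,0],[0,0,0,0.276,0],[0,0,0,0.276,0],[0,0,0,0.276,0]]]' 25;python3 -m creep '[[[0,0,0,0,0],[0,0,0,0,0],[0,0,0,0,0],[0,0,0,0,0]]]'; python3 go.py .498 .241 .1 -18
```

```text
time: 3.02
tool_pos: [0.4983, 0.2395, 0.034]
orientation: [-180.0, -0.1, -17.9]
ft_force: [0.7, -0.7, 0.0]
grip_width: 0.0257
finger_force: 0.0
time: 3.35
tool_pos: [0.4998, 0.241, 0.0344]
orientation: [-179.8, -0.2, -17.9]
ft_force: [2.4, 12.7, 5.5]
grip_width: 0.0147
finger_force: 26.6
t 3.35 pos [0.4998 0.241  0.0344] yaw -17.91 q6 127.4 grip 0.0147 26.6 F [ 2.4 12.7  5.5] -> d [-0.0031  0.0005 -0.1313] roll 0.003
```

```bash
python3 -m creep '[[[0,0,0,-0.02,0],[0,0,0,-0.06,0],[0,0,0,-0.12,0],[0,0,0,-0.18,0],[0,0,0,-0.2,0],[0,0,0,-0.2,0],[0,0,0,-0.2,0]]]'; python3 - <<'E'
from plant import camera
import cv2,numpy as np
a=cv2.resize(camera('side')[150:300,230:400,::-1],None,fx=2.3,fy=3.5*2.3/3.5);b=cv2.resize(camera('top')[170:290,210:380,::-1],None,fx=2.3,fy=2.3)
h=np.zeros((a.shape[0],a.shape[1]+b.shape[1],3),np.uint8);h[:,:a.shape[1]]=a;h[:b.shape[0],a.shape[1]:]=b
cv2.imwrite('pics/l1.png',h)
E
python3 go.py .498 .241 .1 -18
```

```text
time: 3.93
tool_pos: [0.498, 0.2394, 0.1337]
orientation: [-180.0, -0.1, -17.9]
ft_force: [0.1, -0.0, -0.6]
grip_width: 0.0149
finger_force: 25.9
t 4.03 pos [0.4973 0.2391 0.1323] yaw -17.9 q6 127.4 grip 0.0148 25.9 F [-0.6  0.6 -0.5] -> d [ 0.0003 -0.0042  0.0646] roll 0.003
```

View pics/l1.png

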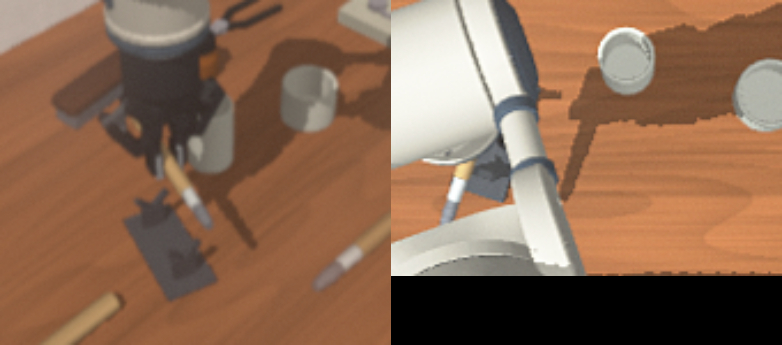

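The side view shows the brush held, with its tip at about px (320,246.5). The uprights are at px (296.5,237) and (312.6,264).

```bash
python3 - <<'E'
from scene import *
np.set_printoptions(precision=4,suppress=True)
for th in(0,10,20,30,40):
    c,s_=np.cos(np.radians(th)),np.sin(np.radians(th))
    g=np.array([.4975,.239,.151]);X=g+.1*np.array([u[0]*c,u[1]*c,-s_]);print(th,px('side',X))
a=w('side',(296.5,237),.048);b=w('side',(312.6,264),.048);print(a,b,np.linalg.norm(a-b),(a+b)/2)
E
```

```text
0 [321.2021 246.7857]
10 [320.9673 251.4343]
20 [320.136  254.9061]
30 [318.7643 257.136 ]
40 [316.9239 258.1123]
[0.5368 0.2281] [0.442  0.2607] 0.10023522758413082 [0.4894 0.2444]
```

The brush is held level and doesn't sag. Stage 1: move 68 mm toward the tip side, then press the handle onto the front upright.

```bash
python3 -m creep '[[[0,-0.05,0,0,0],[0,-0.1,0,0,0],[0,-0.136,0,0,0],[0,-0.136,0,0.06,0],[0,-0.136,0,0.12,0],[0,-0.136,0,0.17,0],[0,-0.136,0,0.19,0],[0,-0.136,0,0.196,0],[0,-0.136,0,0.2,0],[0,-0.136,0,0.204,0],[0,-0.136,0,0.208,0],[0,-0.136,0,0.212,0]]]'; python3 go.py .498 .241 .1 -18
python3 - <<'E'
from plant import camera
import cv2,numpy as np
cv2.imwrite('pics/l2.png',cv2.resize(camera('side')[200:330,250:400,::-1],None,fx=4,fy=4))
E
```

```text
time: 5.03
tool_pos: [0.4337, 0.2607, 0.0278]
orientation: [-179.9, -0.0, -17.9]
ft_force: [-2.0, 4.4, 8.8]
grip_width: 0.0149
finger_force: 28.3
t 5.03 pos [0.4337 0.2607 0.0278] yaw -17.9 q6 132.1 grip 0.0149 28.3 F [-2.   4.4  8.8] -> d [ 0.1347 -0.0021 -0.1443] roll 0.003
```

View pics/l2.png

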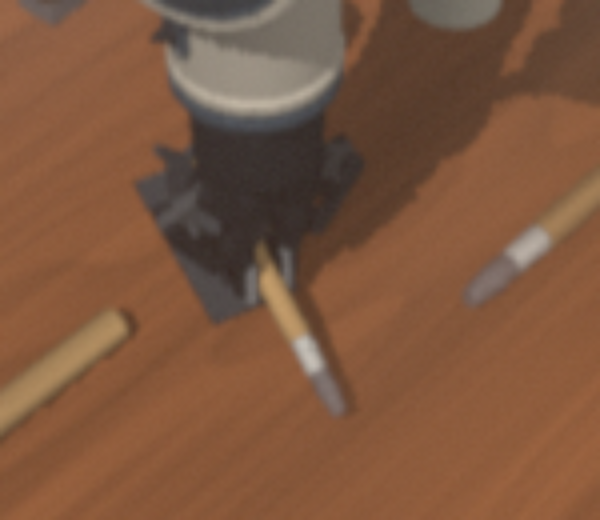

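Tip at px (335,302.5), and its shadow is close, so it sits near the bench. I'll compute the tilt.

```bash
cat > tilt.py <<'E'
import sys
from scene import *
from plant import sensors
from scipy.optimize import least_squares
s=sensors.get_state();y=np.radians(s['orientation'][2]);d=-np.array([np.cos(y),np.sin(y)])
def X(th,off=.1): c,q=np.cos(np.radians(th)),np.sin(np.radians(th));return np.array([*(s['tool_pos'][:2]+off*c*d),s['tool_pos'][2]+.016-off*q])
if __name__=='__main__':
    for th in range(0,65,5): print(th,px('side',X(th)),X(th))
E
python3 tilt.py
```

```text
0 [334.38853787 298.03166221] [0.33848441 0.29148496 0.04357758]
5 [334.26223458 300.084251  ] [0.33884651 0.29136797 0.03486201]
10 [333.98216541 301.8419483 ] [0.33993005 0.2910179  0.02621276]
15 [333.55410833 303.29523652] [0.3417268  0.2904374  0.01769568]
20 [332.98514322 304.43815667] [0.34422307 0.2896309  0.00937557]
25 [332.28346186 305.26813557] [0.34739987 0.28860453 0.00131576]
30 [331.4581754  305.78576231] [ 0.35123301  0.2873661  -0.00642242]
35 [330.5191252  305.99452734] [ 0.35569333  0.28592505 -0.01378006]
40 [329.47670228 305.90053635] [ 0.36074689  0.28429233 -0.02070118]
45 [328.34167914 305.51221111] [ 0.36635521  0.28248038 -0.0271331 ]
50 [327.12505708 304.8399874 ] [ 0.37247562  0.28050297 -0.03302686]
55 [325.83793076 303.8960192 ] [ 0.37906154  0.27837517 -0.03833762]
60 [324.4913712 302.6938963] [ 0.38606285  0.27611317 -0.04302496]
```

```bash
python3 -m creep '[[[0,0,0,0.004,0],[0,0,0,0.008,0],[0,0,0,0.01,0],[0,0,0,0.01,0],[0,0,0,0.01,0]]]'; python3 -m creep '[[[0,0,0,-0.02,0],[0,0,0,-0.07,0],[0,0,0,-0.14,0],[0,0,0,-0.22,0],[0,0,0,-0.24,0],[0,0,0,-0.24,0],[0,0,0,-0.24,0]]]'; python3 - <<'E'
from plant import camera
import cv2,numpy as np
im=camera('side')[:,:,::-1];cv2.imwrite('pics/l3full.png',im)
cv2.imwrite('pics/l3.png',cv2.resize(im[160:300,250:410],None,fx=4,fy=4))
E
python3 tilt.py
```

```text
time: 5.5
tool_pos: [0.4342, 0.261, 0.023]
orientation: [-179.9, -0.1, -17.9]
ft_force: [-0.6, 7.2, 6.5]
grip_width: 0.0151
finger_force: 29.8
time: 6.08
tool_pos: [0.4333, 0.2602, 0.143]
orientation: [-180.0, -0.1, -17.9]
ft_force: [0.5, 0.2, -0.2]
grip_width: 0.0149
finger_force: 28.6
0 [335.62830719 266.57535118] [0.33764123 0.29069329 0.15804539]
5 [335.48113497 269.04610334] [0.33800333 0.29057629 0.14932981]
10 [335.16581912 271.20609914] [0.33908686 0.29022618 0.14068057]
15 [334.68912483 273.04290881] [0.34088359 0.28964562 0.13216348]
20 [334.05923629 274.54810245] [0.34337983 0.28883904 0.12384337]
25 [333.28553091 275.71706343] [0.34655659 0.28781256 0.11578356]
30 [332.37835301 276.54874083] [0.3503897  0.28657401 0.10804539]
35 [331.3487941  277.04535655] [0.35484997 0.28513281 0.10068774]
40 [330.20848544 277.21208239] [0.35990347 0.28349992 0.09376662]
45 [328.96940738 277.05670103] [0.36551174 0.28168778 0.08733471]
50 [327.6437186  276.58926355] [0.37163208 0.27971018 0.08144094]
55 [326.24360698 275.821754  ] [0.37821793 0.27758216 0.07613018]
60 [324.781163   274.76776961] [0.38521916 0.27531993 0.07144284]
```

View pics/l3.png

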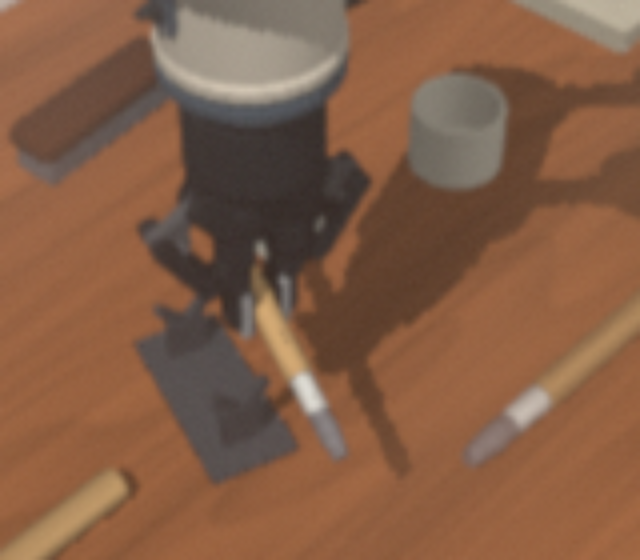

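Tip at px (334.8,273.8), so the tilt is about 17°. Stage 2: carry the brush behind the rest and bring the tip up to the back upright's outer face.

```bash
python3 -m creep '[[[0,0.06,0,0,0],[0,0.13,0,0,0],[0,0.2,0,0,0],[0,0.27,0,0,0],[0,0.34,0,0,0],[0,0.4,0,0,0],[0,0.44,0,0,0],[0,0.45,0,0.04,0],[0,0.45,0,0.11,0],[0,0.45,0,0.17,0],[0,0.45,0,0.215,0],[0,0.45,0,0.22,0]]]'; python3 -m creep '[[[0,0,0,0,0],[0,-0.01,0,0,0],[0,-0.014,0,0,0],[0,-0.018,0,0,0],[0,-0.018,0,0,0]]]'; python3 go.py .499 .2395 .033
```

```text
time: 7.13
tool_pos: [0.6436, 0.1901, 0.0261]
orientation: [179.7, 0.5, -17.9]
ft_force: [-2.0, -0.0, -1.5]
grip_width: 0.0148
finger_force: 28.5
time: 7.55
tool_pos: [0.6388, 0.1942, 0.0335]
orientation: [-180.0, -0.1, -17.9]
ft_force: [0.7, 0.3, 0.3]
grip_width: 0.0153
finger_force: 28.5
t 7.55 pos [0.6388 0.1942 0.0335] yaw -17.88 q6 119.7 grip 0.0153 28.5 F [0.7 0.3 0.3] -> d [-0.2939 -0.0003  0.0007] roll 0
```

```bash
python3 -m creep '[[[0,-0.003,0,0,0],[0,-0.006,0,0,0],[0,-0.006,0,0,0]]]'|sed -n 4p; python3 -m creep '[[[0,-0.003,0,0,0],[0,-0.006,0,0,0],[0,-0.006,0,0,0]]]'|sed -n 4p;  python3 -m creep '[[[0,-0.003,0,0,0],[0,-0.006,0,0,0],[0,-0.006,0,0,0]]]'|sed -n 4p; python3 go.py .499 .2395 .033
```

```text
ft_force: [5.9, -2.3, 1.7]
ft_force: [15.3, -6.1, 4.1]
ft_force: [24.3, -9.8, 8.1]
t 8.3 pos [0.6366 0.1962 0.0352] yaw -17.9 q6 120.0 grip 0.0152 30.0 F [24.3 -9.8  8.1] -> d [-0.2886  0.0022  0.0009] roll 0
```

Contact made. Now I'll follow the arc up and forward.

```bash
python3 -m creep '[[[0,0.003,0,-0.01,0],[0,0,0,-0.017,0],[0,-0.0024,0,-0.023,0],[0,-0.008,0,-0.034,0],[0,-0.014,0,-0.045,0],[0,-0.014,0,-0.045,0]]]'; python3 -m creep '[[[0,-0.007,0,-0.01,0],[0,-0.014,0,-0.02,0],[0,-0.022,0,-0.03,0],[0,-0.03,0,-0.038,0],[0,-0.03,0,-0.038,0]]]'; python3 go.py .499 .2395 .033;python3 - <<'E'
from plant import camera
import cv2
for n in('side','top'): cv2.imwrite(f'pics/a_{n}.png',camera(n)[:,:,::-1])
E
python3 tilt.py|sed -n 4,13p
```

```text
time: 8.8
tool_pos: [0.6247, 0.1989, 0.0563]
orientation: [-179.9, -0.2, -17.9]
ft_force: [5.2, -2.7, 0.2]
grip_width: 0.015
finger_force: 29.1
time: 9.22
tool_pos: [0.6089, 0.2037, 0.0746]
orientation: [-180.0, -0.0, -17.9]
ft_force: [3.9, -0.2, 0.1]
grip_width: 0.0147
finger_force: 29.5
t 9.22 pos [0.6089 0.2037 0.0746] yaw -17.88 q6 121.0 grip 0.0147 29.5 F [ 3.9 -0.2  0.1] -> d [-0.2313 -0.0006  0.083 ] roll 0
15 [299.80063487 237.72922155] [0.51735629 0.23317167 0.06406375]
20 [299.52574218 239.23721209] [0.51985283 0.232366   0.05574364]
25 [299.13580358 240.47514595] [0.52302997 0.23134069 0.04768383]
30 [298.63660493 241.43866806] [0.52686353 0.23010355 0.03994565]
35 [298.03468322 242.12612283] [0.53132433 0.22866398 0.03258801]
40 [297.33719271 242.53836368] [0.53637843 0.22703295 0.02566689]
45 [296.55177617 242.67854107] [0.54198736 0.22522286 0.01923498]
50 [295.68644408 242.55187803] [0.54810843 0.22324751 0.01334121]
55 [294.74946387 242.16544092] [0.55469506 0.2211219  0.00803045]
60 [293.74926037 241.52791229] [0.56169712 0.21886224 0.00334311]
```

The force fell from 26 N to 4 N as the tool came round, so it pivoted. I'll lift, move to hover by the pot and check the tilt there.

```bash
python3 -m creep '[[[0,0.01,0,-0.04,0],[0,0.01,0,-0.1,0],[0,0.01,0,-0.16,0],[0,0.01,0,-0.22,0],[0,0.01,0,-0.26,0],[0,0.01,0,-0.26,0]]]'; python3 go.py .601 -.072 .195
```

```text
time: 9.82
tool_pos: [0.6155, 0.2023, 0.2079]
orientation: [-179.8, -0.2, -17.9]
ft_force: [0.6, 0.2, -0.7]
grip_width: 0.015
finger_force: 29.5
t 9.82 pos [0.6155 0.2023 0.2079] yaw -17.9 q6 120.8 grip 0.015 29.5 F [ 0.6  0.2 -0.7] -> d [0.141  0.5311 0.0249] roll 0
```

```bash
python3 -m creep '[[[0,0.01,0.04,0,0],[0,0.03,0.1,0,0],[0,0.05,0.17,0,0],[0,0.07,0.24,0,0],[0,0.09,0.31,0,0],[0,0.1,0.38,0,0],[0,0.12,0.45,0,0],[0,0.14,0.5,0,0],[0,0.14,0.53,0.01,0],[0,0.14,0.53,0.02,0],[0,0.14,0.53,0.02,0],[0,0.14,0.53,0.02,0]]]'; python3 - <<'E'
from plant import camera
import cv2,numpy as np
S=camera('side')[:,:,::-1];T=camera('top')[:,:,::-1]
cv2.imwrite('pics/b_side.png',S);cv2.imwrite('pics/b_top.png',T)
a=cv2.resize(S[70:220,300:420],None,fx=3.3,fy=3.3);b=cv2.resize(T[150:300,310:430],None,fx=3.3,fy=3.3)
cv2.imwrite('pics/b.png',np.hstack([a,b]))
E
python3 tilt.py|sed -n 4,13p;  python3 go.py .601 -.072 .195
```

```text
time: 10.82
tool_pos: [0.5986, -0.0708, 0.1929]
orientation: [-180.0, 0.1, -17.9]
ft_force: [0.1, 0.5, -0.5]
grip_width: 0.0152
finger_force: 29.5
15 [374.42942267 156.61275463] [ 0.50720731 -0.04101799  0.18373729]
20 [373.66006414 158.59137419] [ 0.5097047  -0.04182101  0.17541718]
25 [372.76780833 160.33052174] [ 0.51288293 -0.04284294  0.16735737]
30 [371.76260806 161.82082528] [ 0.5167178  -0.04407601  0.15961919]
35 [370.65503271 163.0555444 ] [ 0.52118013 -0.04551083  0.15226155]
40 [369.45610366 164.03044994] [ 0.52623596 -0.04713649  0.14534043]
45 [368.17714119 164.74367514] [ 0.53184681 -0.04894061  0.13890851]
50 [366.82962521 165.1955462 ] [ 0.53796998 -0.05090946  0.13301475]
55 [365.4250714  165.38839962] [ 0.54455886 -0.05302806  0.12770399]
60 [363.97492354 165.3263932 ] [ 0.55156332 -0.05528028  0.12301665]
t 10.92 pos [ 0.5992 -0.0706  0.1936] yaw -17.82 q6 95.4 grip 0.0153 29.5 F [-0.9  0.1 -1. ] -> d [ 0.0044  0.0016 -0.0028] roll 0
```

View pics/b.png

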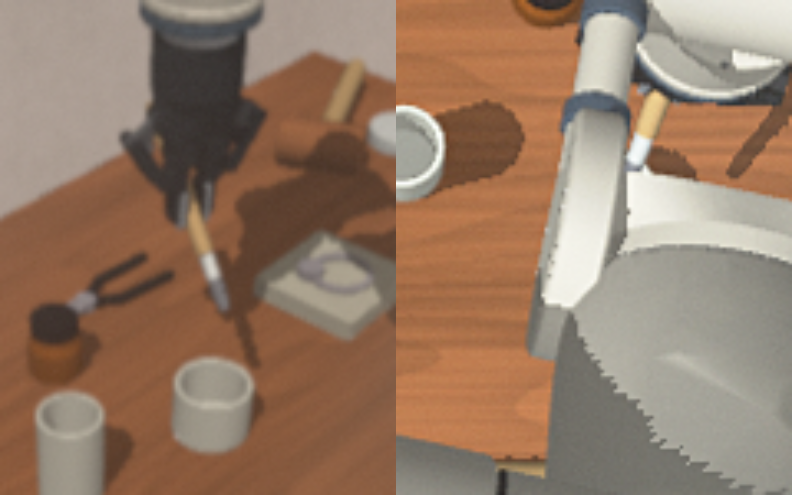

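The side view shows the tip at px (367.6,163.9), which gives a tilt of about 45°. That puts the tip at about (0.533, -0.049, 0.139), 9 mm past the pot's centre. Now the dip, down to tip z of about 0.03.

```bash
python3 - <<'E'
from tilt import *
print(px('top',X(45,.072)), px('top',X(45,.061)), px('side',X(45,.061)))
E
python3 -m creep '[[[0,0,0,0.03,0],[0,0,0,0.08,0],[0,0,0,0.13,0],[0,0,0,0.17,0],[0,0,0,0.2,0],[0,0,0,0.215,0],[0,0,0,0.218,0],[0,0,0,0.218,0],[0,0,0,0.218,0],[0,0,0,0.218,0],[0,0,0,0.218,0],[0,0,0,0.218,0]]]'; python3 - <<'E'
from plant import camera
import cv2
S=camera('side')[:,:,::-1];cv2.imwrite('pics/dip.png',cv2.resize(S[140:230,310:430],None,fx=5,fy=5))
E
python3 tilt.py | sed -n 10p; python3 -m creep '[[[0,0,0,0,0],[0,0,0,0,0],[0,0,0,0,0],[0,0,0,-0.04,0],[0,0,0,-0.1,0],[0,0,0,-0.16,0],[0,0,0,-0.2,0],[0,0,0,-0.22,0],[0,0,0,-0.22,0],[0,0,0,-0.22,0]]]'; python3 go.py .67 -.307 .1
```

```text
[380.43805444 200.28279552] [381.87654485 196.40193512] [363.66847484 151.79059465]
time: 11.92
tool_pos: [0.5995, -0.0719, 0.0855]
orientation: [-180.0, -0.1, -17.9]
ft_force: [0.0, -0.0, -0.6]
grip_width: 0.0148
finger_force: 29.5
45 [365.8448469  193.17344816] [ 0.53216119 -0.05018873  0.03060875]
time: 12.8
tool_pos: [0.599, -0.0718, 0.1942]
orientation: [180.0, 0.0, -17.9]
ft_force: [0.4, -0.4, -1.3]
grip_width: 0.0146
finger_force: 29.5
t 12.8 pos [ 0.599  -0.0718  0.1942] yaw -17.9 q6 95.4 grip 0.0146 29.5 F [ 0.4 -0.4 -1.3] -> d [0.2799 0.4039 0.1882] roll 0
```

The dip was free of contact. Now I'll refine the seat position and hover above it.

```bash
python3 - <<'E'
from tilt import *
b=w('side',(394.3,151),.037);m=(seat*2+b)/3;print(seat,b,m)
off=X(45)[:2]-s['tool_pos'][:2];g=m-off;print(g)
R=np.array(g);import go;go.go(*g,.14);go.go(*g,.095)
E
```

```text
[ 0.60620837 -0.28657484] [ 0.60026966 -0.28016665] [ 0.6042288  -0.28443877]
[ 0.67151557 -0.3061756 ]
t 12.8 pos [ 0.599  -0.0718  0.1942] yaw -17.9 q6 95.4 grip 0.0146 29.5 F [ 0.4 -0.4 -1.3] -> d [0.2822 0.4014 0.1082] roll 0
t 12.8 pos [ 0.599  -0.0718  0.1942] yaw -17.9 q6 95.4 grip 0.0146 29.5 F [ 0.4 -0.4 -1.3] -> d [0.2822 0.4014 0.1982] roll 0
```

```bash
python3 -m creep '[[[0,0.04,0.05,0,0],[0,0.09,0.12,0,0],[0,0.14,0.19,0,0],[0,0.19,0.26,0,0],[0,0.24,0.33,0,0],[0,0.27,0.38,0.03,0],[0,0.282,0.401,0.07,0],[0,0.282,0.401,0.11,0],[0,0.282,0.401,0.13,0],[0,0.282,0.401,0.14,0],[0,0.282,0.401,0.14,0],[0,0.282,0.401,0.14,0]]]'; python3 - <<'E'
from tilt import *
from plant import camera
import go
S=camera('side')[:,:,::-1];cv2.imwrite('pics/seat_s.png',cv2.resize(S[90:180,340:440],None,fx=6,fy=6,interpolation=cv2.INTER_CUBIC))
print(X(45),px('side',X(45)));go.go(.6715,-.3062,.098)
E
```

```text
time: 13.8
tool_pos: [0.6719, -0.3053, 0.125]
orientation: [-180.0, 0.0, -17.9]
ft_force: [-0.0, -0.3, -0.0]
grip_width: 0.015
finger_force: 29.5
[ 0.60462862 -0.28365237  0.0703135 ] [395.03091964 141.89539652]
t 13.85 pos [ 0.6723 -0.3056  0.1258] yaw -17.86 q6 78.8 grip 0.0151 29.5 F [-0.3 -0.3 -0.3] -> d [-0.0011  0.0017  0.0555] roll 0
```

```bash
python3 -m creep '[[[0,0,0,0.02,0],[0,0,0,0.035,0],[0,0,0,0.045,0],[0,0,0,0.05,0],[0,0,0,0.05,0]]]'|sed -n '2p;4p'; python3 -m creep '[[[0,0,0,0.002,0],[0,0,0,0.004,0],[0,0,0,0.004,0],[0,0,0,0.004,0]]]'|sed -n '2p;4p';python3 -m creep '[[[0,0,0,0.002,0],[0,0,0,0.004,0],[0,0,0,0.004,0],[0,0,0,0.004,0]]]'|sed -n '2p;4p';python3 -m creep '[[[0,0,0,0.002,0],[0,0,0,0.004,0],[0,0,0,0.004,0],[0,0,0,0.004,0]]]'|sed -n '2p;4p'
```

```text
tool_pos: [0.6713, -0.3057, 0.0988]
ft_force: [0.4, 0.7, 0.2]
tool_pos: [0.6718, -0.306, 0.098]
ft_force: [-0.5, 0.2, -0.5]
tool_pos: [0.6717, -0.306, 0.0957]
ft_force: [0.7, 0.3, -0.1]
tool_pos: [0.6717, -0.3059, 0.0937]
ft_force: [0.3, 0.4, -1.5]
```

```bash
for i in 1 2; do python3 -m creep '[[[0,0,0,0.002,0],[0,0,0,0.003,0],[0,0,0,0.003,0],[0,0,0,0.003,0]]]'|sed -n '2p;4p'; done; python3 - <<'E'
from tilt import *
from plant import camera
for k in range(4):
    S=camera('side')[:,:,::-1];print(np.round(sensors.get_state()['ft_force'],2))
cv2.imwrite('pics/seat_s2.png',cv2.resize(S[110:180,350:440],None,fx=7,fy=7,interpolation=cv2.INTER_CUBIC))
print(X(45),px('side',X(45)))
E
```

```text
tool_pos: [0.6717, -0.306, 0.0922]
ft_force: [0.9, -0.6, 0.1]
tool_pos: [0.672, -0.3061, 0.091]
ft_force: [1.0, 0.8, 4.1]
[ 1.97 -0.68  3.26]
[ 1.61 -0.41  2.84]
[1.17 0.12 2.98]
[ 2.19 -0.31  2.87]
[ 0.60473613 -0.28434357  0.03633489] [393.97228948 150.13207114]
```

View pics/seat_s2.png

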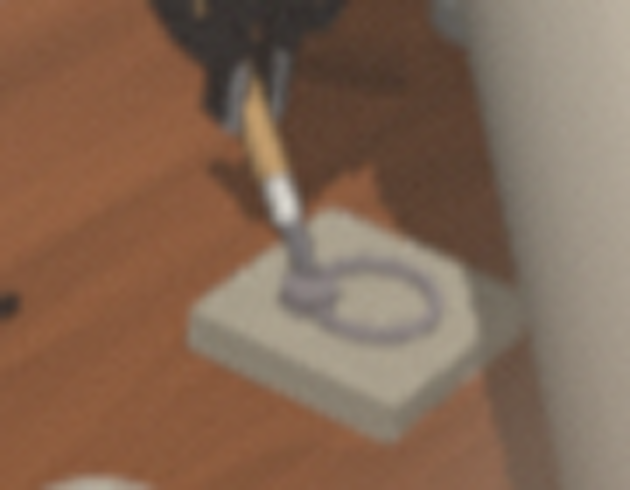

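The view shows the bristle end on the round seat, tip at crop (305,272) with the seat top's centre at about (308,270). The contact reads about 3 N and was held. Next I'll lift and return to the rest.

```bash
python3 -m creep '[[[0,0,0,-0.02,0],[0,0,0,-0.07,0],[0,0,0,-0.13,0],[0,0,0,-0.19,0],[0,0,0,-0.24,0],[0,0,0,-0.26,0],[0,0,0,-0.26,0]]]'|sed -n 2p; python3 - <<'E'
from tilt import *
from plant import camera
S=camera('side')[:,:,::-1];cv2.imwrite('pics/up.png',S)
E
python3 go.py .499 .2415 .22 -17.8
```

```text
tool_pos: [0.6726, -0.3064, 0.2239]
t 16.77 pos [ 0.6718 -0.306   0.2215] yaw -17.9 q6 78.8 grip 0.0155 29.5 F [-0.1 -1.2 -1.6] -> d [-0.6655 -0.9358  0.002 ] roll -0.003
```

```bash
python3 -m creep '[[[0,-0.03,-0.05,0,0],[0,-0.08,-0.11,0,0],[0,-0.13,-0.18,0,0],[0,-0.18,-0.25,0,0],[0,-0.23,-0.32,0,0],[0,-0.28,-0.39,0,0],[0,-0.33,-0.46,0,0],[0,-0.38,-0.53,0,0],[0,-0.43,-0.6,0,0],[0,-0.47,-0.66,0,0],[0,-0.51,-0.72,0,0],[0,-0.54,-0.76,0,0]]]'|sed -n 2p;  python3 go.py .499 .2415 .22 -17.8
```

```text
tool_pos: [0.529, 0.1415, 0.2189]
t 17.77 pos [0.529  0.1415 0.2189] yaw -17.82 q6 116.5 grip 0.015 29.5 F [ 0.1 -0.8 -0.8] -> d [-0.1184 -0.1719 -0.0019] roll -0.001
```

```bash
python3 -m creep '[[[0,-0.05,-0.07,0,0],[0,-0.09,-0.13,0,0],[0,-0.115,-0.165,0,0],[0,-0.12,-0.174,0,0],[0,-0.12,-0.174,0,0],[0,-0.12,-0.174,0.04,0],[0,-0.12,-0.174,0.08,0],[0,-0.12,-0.174,0.11,0],[0,-0.12,-0.174,0.12,0],[0,-0.12,-0.174,0.12,0],[0,-0.12,-0.174,0.12,0]]]'|sed -n 2p;  python3 - <<'E'
from tilt import *
from plant import camera
import go
go.go(.499,.2415,.1)
S=camera('side')[:,:,::-1];cv2.imwrite('pics/r_s.png',S)
# tip from side picture: white ferrule & axis, within window round prediction
p=px('side',X(45,.061));print('ferrule pred',p,'tip pred',px('side',X(45)))
g=S.astype(int);m=(g.min(2)>165)
v,u_=np.nonzero(m[int(p[1])-15:int(p[1])+15,int(p[0])-15:int(p[0])+15]);print('white',len(v),u_.mean()+int(p[0])-15 if len(v) else 0,v.mean()+int(p[1])-15 if len(v) else 0)
for t in(35,40,45,50): print(t,px('side',X(t,.061)))
E
```

```text
tool_pos: [0.5014, 0.2392, 0.1607]
t 18.68 pos [0.5014 0.2392 0.1607] yaw -17.94 q6 127.3 grip 0.0152 29.5 F [0.1 0.6 0.2] -> d [-0.006  -0.003   0.1215] roll 0
ferrule pred [308.79272256 234.64782904] tip pred [314.22704153 250.30751009]
white 35 308.0 233.0
35 [309.95528171 234.1768386 ]
40 [309.40570081 234.50677844]
45 [308.79272256 234.64782904]
50 [308.12203922 234.60197624]
```

Ferrule is where predicted. Lowering in stages so the front notch levels the brush.

```bash
python3 -m creep '[[[0,-0.006,-0.003,0.03,0],[0,-0.006,-0.003,0.07,0],[0,-0.006,-0.003,0.11,0],[0,-0.006,-0.003,0.135,0],[0,-0.006,-0.003,0.14,0],[0,-0.006,-0.003,0.14,0]]]'|sed -n '2p;4p'; python3 -m creep '[[[0,0,0,0.01,0],[0,0,0,0.02,0],[0,0,0,0.03,0],[0,0,0,0.03,0]]]'|sed -n '2p;4p'; python3 -m creep '[[[0,0,0,0.01,0],[0,0,0,0.02,0],[0,0,0,0.03,0],[0,0,0,0.03,0]]]'|sed -n '2p;4p'
```

```text
tool_pos: [0.499, 0.2421, 0.0909]
ft_force: [0.3, 0.8, -0.9]
tool_pos: [0.4983, 0.2421, 0.0753]
ft_force: [-2.4, 0.6, -0.1]
tool_pos: [0.4984, 0.2421, 0.0602]
ft_force: [-3.3, 2.7, -0.1]
```

```bash
python3 -m creep '[[[0,0,0,0.01,0],[0,0,0,0.02,0],[0,0,0,0.03,0],[0,0,0,0.03,0]]]'|sed -n '2p;4p'; python3 -m creep '[[[0,0,0,0.008,0],[0,0,0,0.014,0],[0,0,0,0.018,0],[0,0,0,0.018,0]]]'|sed -n '2p;4p'; python3 go.py .499 .2415 .035; python3 - <<'E'
from tilt import *
from plant import camera
S=camera('side')[:,:,::-1];cv2.imwrite('pics/r2_s.png',S)
g=S.astype(int);m=(g.min(2)>165)
p=px('side',X(10,.061))
v,u_=np.nonzero(m[int(p[1])-15:int(p[1])+15,int(p[0])-15:int(p[0])+15]);print('white',len(v),u_.mean()+int(p[0])-15,v.mean()+int(p[1])-15)
for t in(0,10,20,30,40): print(t,px('side',X(t,.061)))
E
```

```text
tool_pos: [0.4999, 0.2421, 0.0458]
ft_force: [1.6, -2.7, 5.3]
tool_pos: [0.5001, 0.2422, 0.0371]
ft_force: [3.6, -3.3, 5.5]
t 20.57 pos [0.5001 0.2422 0.0371] yaw -17.89 q6 127.6 grip 0.0153 28.7 F [ 3.6 -3.3  5.5] -> d [-0.0017  0.002   0.0042] roll 0
white 21 311.0952380952381 261.2857142857143
0 [312.46618584 262.73207535]
10 [312.40693387 265.18987767]
20 [312.02384682 267.00935546]
30 [311.33787802 268.14777866]
40 [310.37930453 268.58809067]
```

The brush is level again. Lower the last 2 mm, release and retreat.

```bash
python3 -m creep '[[[0,0,0,0.004,0],[0,0,0,0.004,0],[0.3,0,0,0.004,0],[0.5,0,0,0.004,0],[0.8,0,0,0.004,0],[1,0,0,0.004,0],[1,0,0,0.004,0],[1,0,0,0.004,0],[1,0,0,0.004,0],[1,0,0,0.004,0],[1,0,0,0.004,0],[1,0,0,0.004,0]]]'|sed -n '2p;4,6p'; python3 -m creep '[[[1,0,0,-0.02,0],[1,0,0,-0.06,0],[1,0,0,-0.12,0],[1,0,0,-0.18,0],[1,0,0,-0.25,0],[1,0,0,-0.3,0],[1,0.07,0.07,-0.3,0],[1,0.14,0.14,-0.3,0],[1,0.21,0.21,-0.3,0],[1,0.28,0.28,-0.3,0],[1,0.35,0.35,-0.3,0],[1,0.35,0.35,-0.3,0]]]'|sed -n '2p;4,6p'
```

```text
tool_pos: [0.4988, 0.2422, 0.0348]
ft_force: [0.1, -0.5, 0.1]
grip_width: 0.0852
finger_force: 0.0
tool_pos: [0.6122, 0.0196, 0.1858]
ft_force: [0.4, 0.8, 0.6]
grip_width: 0.0857
finger_force: 0.0
```

```bash
python3 -m creep '[[[1,0,0.08,0,0],[1,0,0.16,0,0],[1,0,0.24,0,0],[1,0,0.32,0,0],[1,0,0.4,0,0],[1,0,0.48,0,0],[1,0,0.56,0,0],[1,0,0.6,0,0],[1,0,0.6,0,0],[1,0,0.6,0,0]]]'|sed -n '2p;4p'; python3 - <<'E'
from scene import *
from plant import camera
for n in('top','side'):
    b=camera(n)[:,:,::-1];a=cv2.imread(f'pics/{n}0.png');cv2.imwrite(f'pics/end_{n}.png',b)
    ga,gb=[cv2.cvtColor(i,cv2.COLOR_BGR2GRAY).astype(np.float32) for i in(a,b)]
    P=dict(brush=(*org,.05),ferrule=(*(butt+u*.151),.05),butt=(*butt,.05),pot=(*pot,.04),beaker=(*beaker,.06),seat=(*ring,.03),jar=(.7046,-.0105,.05),scrub=(.759,.118,.03),pliers=(.752,-.132,.01))
    for k,X in P.items():
        x,y=px(n,X).astype(int);r=18 if k not in('ferrule','butt') else 9
        T=a[y-r:y+r,x-r:x+r];W=b[y-r-10:y+r+10,x-r-10:x+r+10]
        m=cv2.matchTemplate(W,T,cv2.TM_CCOEFF_NORMED);_,v,_,l=cv2.minMaxLoc(m);print(n,k,round(v,3),l[0]-10,l[1]-10)
E
```

```text
tool_pos: [0.5189, -0.2645, 0.1854]
ft_force: [0.7, 1.2, 0.2]
top brush 0.986 0 0
top ferrule 0.908 1 -4
top butt 0.916 1 -3
top pot 0.995 0 0
top beaker 0.995 0 0
top seat 0.222 -3 10
top jar 0.997 0 0
top scrub 0.995 0 0
top pliers 0.998 0 0
side brush 0.975 0 0
side ferrule 0.98 -2 -3
side butt 0.969 -1 -2
side pot 0.998 0 0
side beaker 0.998 0 0
side seat 0.939 0 0
side jar 0.995 0 0
side scrub 0.992 0 0
side pliers 0.996 0 0
```

Every object matches its start to within a pixel. The brush lies in both notches, shifted about 9 mm along its axis toward the butt, which is inside the 25 mm limit. In the top view the arm hides the bangle, but the side view shows it unmoved. Handing in.

```bash
python3 -c "
from plant import env
print(env.close_job())"
```

```text
the job is handed in; nothing more can be done
None
```

I dipped the brush in the low flux pot, dabbed the bangle's seat at about 3 N, laid the brush back in both notches tip the same way, and handed the job in; the hand-in returned no verdict.

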